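# Tap a lacquer bowl true on a banding wheel

## Task

The small-footed lacquer bowl stands off-centre on the banding wheel: nudge it with light pushes of the fingertips, low down because it tips easily, until it is centred on the wheel head to within 5 mm and left standing upright. Only push it: do not pinch, lift or drop it, tip it or push it off the wheel, and treat it gently. Leave everything else on the bench where it is.

Things in the scene. Friction and masses are not known exactly. Their poses are not given: they have to be found in the camera images.
- bowl: Black lacquer bowl, white shell rings, copper inside, 62 mm high, 84 to 162 g. Foot radius 13 mm; widest (belly) 30 mm radius, 20 mm above the foot; rim radius 24 mm, wall 4 mm. Origin: centre of the foot's underside, z up. Stands on the wheel head, 12 to 27 mm off-centre. Pushed level by tips below the belly's height it slides (friction 0.5 to 0.7) and stops with the push; near the rim it tips.
- wheel_top (a point): Centre of the top face of the banding wheel's head: a fixed (braked) level pale aluminium disc, 42 mm radius, 12 mm thick, with two thin dark rings, 70 mm above the bench, on a dark column (radius 16 mm) and round foot (radius 58 mm). With the bowl centred, an even 12 mm of disc shows all round the belly. z up; yaw means nothing.
- spare_left: Bystander: a lacquer bowl like the one on the wheel, standing on the bench. Origin under its foot's centre.
- spare_right: Bystander: another such bowl on the bench. Origin under its foot's centre.
- cup: Bystander: white paper cup, 72 mm across the rim, 80 mm high. Origin under its centre.
- tin: Bystander: low open steel tin with two side handles, 84 mm across without them, 35 mm high. Origin under its centre.
- tape: Bystander: yellow tape roll lying flat, 86 mm across, 30 mm high. Origin under its centre.
- brush: Bystander: brush lying on the bench, 170 mm long. Origin at its underside, its own x along the handle towards the bristles.
Mind the look-alikes: they are no part of the job. Leave any orange look-alike of the part that bears wheel_top alone.

How it is judged:
At the end, for the whole second after the job is handed in: The bowl stands at rest and upright (within 0.05 rad) with its foot on the wheel head (within 3 mm in height), its axis within 5 mm of the centre of the head (horizontal distance between bowl and wheel_top below 0.005 m and z of bowl in the frame of wheel_top between -0.003 and 0.003 m and angle between bowl's own z axis and vertical below 0.05 rad and linear speed of bowl below 0.01 m/s and angular speed of bowl below 0.1 rad/s); the robot touches nothing.
It fails at once if the bowl tips more than 0.3 rad (angle between bowl's own z axis and vertical above 0.3 rad).
It fails at once if the bowl is lifted more than 12 mm above the wheel head or drops off it (z of bowl in the frame of wheel_top above 0.012 m or z of bowl in the frame of wheel_top below -0.006 m).
It fails at once if the bowl is pinched, pressed or struck with more than 15 N (contact force between the fingers and bowl above 15 N).
It fails at once if the bowl is shot along faster than 0.3 m/s (linear speed of bowl above 0.3 m/s).
It fails at once if something else on the bench is moved more than 20 mm or tipped over (distance of any of spare_left, spare_right, cup, tin, tape, brush from where it was at the start of the episode above 0.02 m or angle between any of spare_left, spare_right, cup, tin, tape's own z axis and vertical above 0.4 rad).
It also fails if it takes over 48 s, if anything falls off the work surface, if the arm or the gripper's body presses on something with over 40 N, if the wrist force passes 120 N, or if a joint passes its speed limit or range.

## Robot

A 6-joint arm with a two-finger parallel gripper is mounted at the origin on the work surface. World frame = base frame: x ahead of the robot, y to its left, z up, the work surface at z = 0. Lengths are in m, angles in rad, forces in N, time in s.
With the tool pointing down it reaches from about 0.325 to 0.775 m from the base axis. Payload 9.3 kg.
Tool frame: the origin (TCP) lies at the very end of the fingers, on their centre line; the grasp point (between the pads) lies 19 mm behind it (env.hold_point_z is the distance from the TCP to the grasp point, in m); z points along the fingers, y is the line along which they close (so a half turn about z gives the same grasp; the last joint's range is limited). The gripper opens to 85 mm and grips with 20 to 120 N. Pads are 22 mm wide; open, the fingers measure 114 mm over their backs; the gripper's body (76 mm by 85 mm) begins 54 mm behind the grasp point. The pads swing forward as they close: fully open they stand 13 mm farther back than shut.
Start: joints at [1.129, 0.259, 0.021, 1.334, 0, 1.418], TCP at [0.157, 0.527, 0.231] pointing down, gripper open.
Joint ranges: [-3.04, 3.04], [-0.91, 1.82], [-1.04, 1.36], [-1.92, 1.95], [-1.52, 1.45], [-3.14, 3.14]. Speed limits (rad/s): [2.22, 2.22, 2.79, 3.14, 3.14, 3.14].

## Interface

Orientations are given as a rotation vector (axis times angle).
In Python, from station import env gives the robot as it stands.
- The arm moves only by the shell command python3 -m creep 'ROWS'. ROWS is a JSON object of lists of equal length, an entry for each row: "jaw": the opening, from 0 (shut) to 1 (fully open); "offset": the shift along the tool's x, y, z as a fraction of full scale, a list of three; "yaw": the turn about the tool's z as a fraction of full scale. In form: {"jaw": [jaw, ...], "offset": [[tx, ty, tz], ...], "yaw": [yaw, ...]}. A call has exactly 5 rows; each row shifts and turns the commanded pose from where the row before left it, along the tool's axes as they then stand; what a row does not reach is not made up. Full scale, the value 1, is 6 cm for a shift and 6 degrees for a turn. A row lasts 1/8 s, in which the tool goes at most 62.5 mm and 10.7 degrees, less where a joint would pass 70% of its speed; a pose out of reach is approached as far as the arm can. A call with a number of a shift or a turn outside -1 to 1 is refused whole. A call with a gripper value outside its range is refused whole. The fingers move at their own pace and stop on an object; the grip force is fixed at half the most. Time passes only in rows, so rows that do not move let the fingers close, or fill a call up. It gives the time, the measured TCP pose, the force, the opening and the grip force at its end, in the units of the state.
- env.get_state(): the state, without advancing time (a new reading comes with each control period).
- env.read_camera(name): name is "scene" or "top" or "wrist"; returns the picture (400x640x3 uint8, red, green, blue); there is no depth.
- env.calibration(name): a dict with "vertical_fov" (degrees; the focal length in pixels is half the picture's height over the tangent of half this angle, whatever the lens; pixels are square), "cx", "cy" (the principal point, pixels), "pose" (4x4, takes a point from camera to world coordinates). Camera axes: x right, y up, looking along -z (the intrinsics and any distortion apply to the point x, -y, -z); pixel columns grow to the right and rows downward; lengths in m; the calibration is good to about 2 mm. A picture is of the moment at which its call begins: read the wrist's pose just before it. calibration takes no time and is no camera call; for the wrist camera it gives the pose at the moment of the call.
- env.finish_job(): hands the job in; it is judged then, once.
Trained networks look in the newest picture that a camera, given by its name, has taken for a name from the list of things; names that differ only in an ending like _2 or _b are one class to them, and where a whole thing is asked for, a point or a joint stands for the part that bears it (a point fixed in the world has none). Each returns a list of dicts, best first, with "conf" (0 to 1); they miss things now and then, are a little off and sometimes report something else, mostly with a low value. They report only what shows in the picture. A call takes as long as a camera call. They do not tell look-alikes from the thing itself.
- env.masks_of(camera, label): "mask" (400x640 bool, what is visible of it) and "extent" ([centre column, centre row, width, height] in pixels, round what is visible of it).
The state is a dict: "clock": time; "qpos": joint angles; "dq": joint speeds; "joint_torque": joint torques, N m; "eef_pos": TCP position; "orientation": TCP orientation; "ft_force": force on the tool from outside, world axes, zero at the start; "torque": the same for the moment, N m; "gripper_width": finger opening in m; "gripper_force": force on a finger pad.
Only numpy, scipy, OpenCV 4.12 (cv2) and the standard library are available. Lean on these libraries where they do the work, as an engineer would, in place of code of your own. Each camera call takes 0.05 s, during which the arm holds its last target. There are 200 camera calls.

## Working session

There is one attempt and no reset: what is moved stays moved. The work goes in short steps, Python scripts to look and compute and a shell command to move; the robot and the scene stay as the last step left them, time stands still between calls to the robot, and variables do not carry over. Pictures are saved under pics/ and viewed, at most 10 in all, crops included, and the job is handed in when it is done.

```bash
mkdir -p pics; cat > h.py <<'E'
import numpy as np, cv2
from station import env
def ray(name,u,v,cal=None):
    c=cal or env.calibration(name); f=200/np.tan(np.radians(c["vertical_fov"])/2); P=np.array(c["pose"])
    d=P[:3,:3]@np.array([(u-c["cx"])/f,-(v-c["cy"])/f,-1]); return P[:3,3],d
def hit(name,u,v,z,cal=None):
    o,d=ray(name,u,v,cal); return o+d*(z-o[2])/d[2]
def proj(name,p,cal=None):
    c=cal or env.calibration(name); f=200/np.tan(np.radians(c["vertical_fov"])/2); P=np.array(c["pose"])
    q=P[:3,:3].T@(np.array(p)-P[:3,3]); return c["cx"]+f*q[0]/-q[2], c["cy"]-f*q[1]/-q[2]
E
python3 - <<'E'
from h import *
for n in ["scene","top"]:
    im=env.read_camera(n); cv2.imwrite(f"pics/{n}0.png",im[:,:,::-1])
    c=env.calibration(n); print(n,{k:(np.round(v,3).tolist()) for k,v in c.items()})
    for l in ["bowl","wheel_top"]:
        for m in env.masks_of(n,l): print(l,round(m["conf"],2),np.round(m["extent"],1),hit(n,*m["extent"][:2],.07 if l=="wheel_top" else .1).round(3))
print(env.get_state())
E
```

```text
scene {'vertical_fov': 43.362, 'cx': 319.036, 'cy': 196.958, 'pose': [[-0.434, -0.574, 0.695, 1.42], [0.901, -0.294, 0.32, 0.334], [0.021, 0.765, 0.644, 0.847], [0.0, 0.0, 0.0, 1.0]]}
bowl 0.86 [338.6 175.3  24.6  25.3] [ 0.519 -0.03   0.1  ]
wheel_top 0.86 [405.5 211.8  45.3  47.3] [0.539 0.151 0.07 ]
wheel_top 0.81 [332.1 198.2  46.   44.7] [ 0.572 -0.022  0.07 ]
top {'vertical_fov': 48.65, 'cx': 319.057, 'cy': 197.131, 'pose': [[-0.002, 0.987, -0.159, 0.399], [-1.0, -0.004, -0.014, -0.067], [-0.015, 0.159, 0.987, 1.331], [0.0, 0.0, 0.0, 1.0]]}
bowl 0.62 [311.6 221.1  22.1  26.1] [ 0.53  -0.028  0.1  ]
wheel_top 0.94 [254.  236.4  41.2  40.4] [0.489 0.137 0.07 ]
wheel_top 0.59 [315.9 227.5  39.3  41.2] [ 0.514 -0.039  0.07 ]
{'clock': 0.3, 'qpos': array([ 1.12941626e+00,  2.58842782e-01,  2.12531723e-02,  1.33368903e+00,
       -1.11327090e-05,  1.41820940e+00]), 'dq': array([ 0.00121889, -0.00240612,  0.00057951, -0.00160803, -0.00145716,
       -0.00138543]), 'joint_torque': array([ 3.46491220e-05, -5.54905343e+01,  3.44307590e+01,  6.44478903e-03,
       -9.94929997e-05,  1.88013735e-05]), 'eef_pos': array([0.15660059, 0.52714344, 0.23104951]), 'orientation': array([-4.52041644e-01, -3.10876862e+00,  7.29529712e-04]), 'ft_force': array([1.08327512, 0.54220234, 0.46315108]), 'torque': array([-0.01350614, -0.00058616, -0.02740242]), 'gripper_force': 0.0, 'gripper_width': 0.08530758496418432}
```

View pics/top0.png

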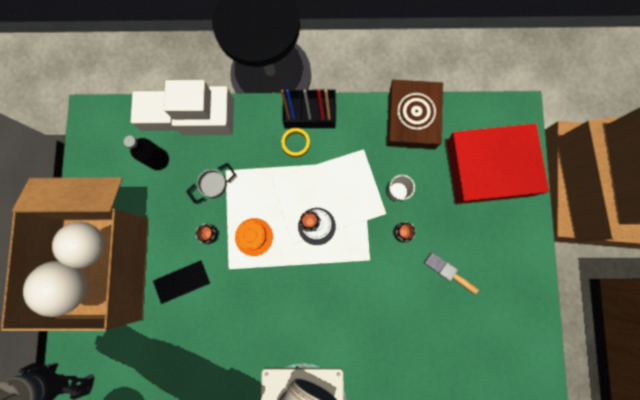

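View pics/scene0.png

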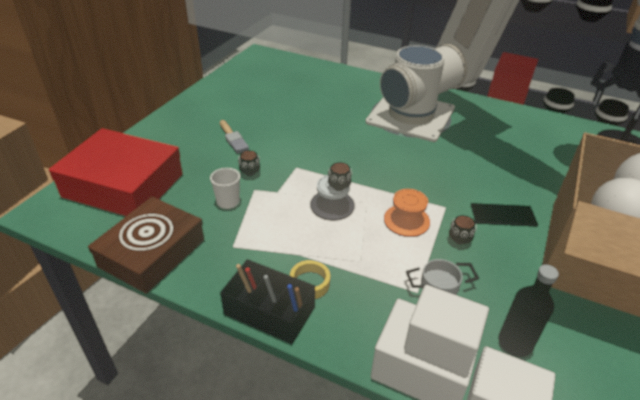

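Top view: pale wheel at about (317,225) with the bowl up and left at (311,221). The orange look-alike is at (254,236), the spare bowls at (206,233) and (404,231). The scene view agrees (bowl at (339,175) on the pale wheel at (332,198)). I'll look closer with the wrist camera.

```bash
python3 - <<'E'
from h import *
s=env.get_state(); c=env.calibration("wrist"); P=np.array(c["pose"])
R=cv2.Rodrigues(s["orientation"])[0]
print("cam in tool",(R.T@(P[:3,3]-s["eef_pos"])).round(3),(R.T@P[:3,:3]).round(3).tolist(),c["vertical_fov"],c["cx"],c["cy"])
print(R.round(3))
# wheel top
for n,(u,v) in dict(top=(317.5,222.5)).items(): print(hit(n,u,v,.07))
# target standoff
t=np.array([.42,-.03,.231])-s["eef_pos"]; print((R.T@t).round(3))
E
```

```text
cam in tool [ 0.079 -0.    -0.143] [[0.0, 0.953, 0.303], [1.0, 0.0, -0.001], [-0.001, 0.303, -0.953]] 67.73518602878471 323.25580505340383 198.63161137410432
[[-0.959  0.285 -0.   ]
 [ 0.285  0.959 -0.   ]
 [ 0.    -0.    -1.   ]]
[ 0.52871726 -0.04389019  0.07      ]
[-0.411 -0.459  0.   ]
```

```bash
python3 -m creep '{"jaw":[0,0,0,0,0],"offset":[[-0.65,-0.49,0],[-0.65,-0.49,0],[-0.65,-0.49,0],[-0.65,-0.49,0],[-0.65,-0.49,0]],"yaw":[0,0,0,0,0]}'
python3 -m creep '{"jaw":[0,0,0,0,0],"offset":[[-0.65,-0.49,0],[-0.65,-0.49,0],[-0.65,-0.49,0],[-0.65,-0.49,0],[-0.65,-0.49,0]],"yaw":[0,0,0,0,0]}'
python3 -m creep '{"jaw":[0,0,0,0,0],"offset":[[-0.65,-0.49,0],[-0.65,-0.49,0],[-0.65,-0.49,0],[-0.65,-0.49,0],[0,0,0]],"yaw":[0,0,0,0,0]}'
python3 - <<'E'
from h import *
im=env.read_camera("wrist"); cv2.imwrite("pics/w1.png",im[:,:,::-1]); s=env.get_state(); print(s["eef_pos"],s["orientation"],s["clock"])
np.save("w1.npy",env.calibration("wrist")["pose"])
for l in ["bowl","wheel_top"]:
    for m in env.masks_of("wrist",l): print(l,round(m["conf"],2),np.round(m["extent"],1),hit("wrist",*m["extent"][:2],.07).round(4),hit("wrist",*m["extent"][:2],.132).round(4))
E
```

```text
clock: 0.92
eef_pos: [0.3024, 0.3295, 0.2314]
orientation: [0.452, 3.109, 0.0]
ft_force: [0.2, 0.8, 0.1]
gripper_width: 0.0001
gripper_force: 0.0
clock: 1.55
eef_pos: [0.4475, 0.1328, 0.2314]
orientation: [0.452, 3.108, 0.0]
ft_force: [0.5, 0.4, -1.3]
gripper_width: -0.0002
gripper_force: 0.0
clock: 2.17
eef_pos: [0.5642, -0.0255, 0.2302]
orientation: [-0.457, -3.107, 0.0]
ft_force: [-0.2, 0.4, -1.0]
gripper_width: 0.0002
gripper_force: 0.0
[ 0.56318329 -0.02405967  0.23047645] [-4.55374289e-01 -3.10706001e+00 -1.94615465e-04] 2.225
bowl 0.6 [314.2 155.6  68.5  66.9] [ 0.5328 -0.0237  0.07  ] [ 0.5235 -0.019   0.132 ]
wheel_top 0.89 [463.4  62.8 126.8 115.5] [0.4892 0.1361 0.07  ] [0.4887 0.1082 0.132 ]
wheel_top 0.71 [301.4 140.   94.7  97.6] [ 0.5139 -0.0309  0.07  ] [ 0.5084 -0.0246  0.132 ]
```

View pics/w1.png

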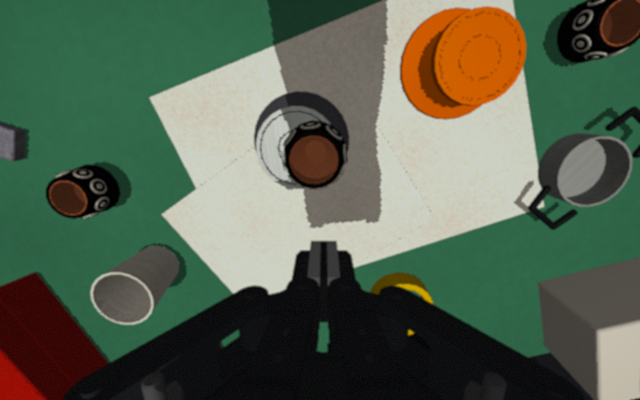

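The wrist view shows the pale disc around (300,147), with its right side partly in shadow. The bowl's copper mouth is at (314,160). I'll zoom in and overlay a model.

```bash
cat >> h.py <<'E'
def circ(c,r,n=72):
    t=np.linspace(0,2*np.pi,n); return np.c_[c[0]+r*np.cos(t),c[1]+r*np.sin(t),np.full(n,c[2])]
def copper(im,name,z,cal,near):
    """centre of copper mouth near pixel: ellipse centroid -> position at height z"""
    h=cv2.cvtColor(im,cv2.COLOR_RGB2HSV); i=im.astype(int)
    m=((i[:,:,0]-i[:,:,2]>25)&(h[:,:,0]<14)).astype(np.uint8)
    n,l,st,ce=cv2.connectedComponentsWithStats(m)
    k=min((k for k in range(1,n) if st[k,4]>150),key=lambda k:np.hypot(*(ce[k]-near)))
    (x,y,w,hh,a)=st[k]; return (x+w/2-.5,y+hh/2-.5),(w,hh,a),hit(name,x+w/2-.5,y+hh/2-.5,z,cal)
def overlay(im,name,cal,wheel,bowl,box,k,fn):
    x0,y0,x1,y1=box; o=cv2.resize(im[y0:y1,x0:x1,::-1],None,fx=k,fy=k,interpolation=cv2.INTER_CUBIC)
    def dr(c,r,col):
        p=np.array([proj(name,q,cal) for q in circ(c,r)]); p=((p-[x0,y0]+.5)*k).astype(np.int32); cv2.polylines(o,[p],True,col,1)
    if wheel is not None: dr([*wheel,.07],.042,(0,0,255)); dr([*wheel,.058],.042,(255,0,255))
    if bowl is not None: dr([*bowl,.132],.024,(255,255,0)); dr([*bowl,.09],.030,(0,255,0))
    cv2.imwrite(fn,o)
E
python3 - <<'E'
from h import *
im=cv2.imread("pics/w1.png")[:,:,::-1]; cal=env.calibration("wrist"); cal["pose"]=np.load("w1.npy")
px,sz,b=copper(im,"wrist",.131,cal,(314,160)); print(px,sz,b)
ms=env.masks_of("wrist","wheel_top"); 
w=hit("wrist",299,147,.07,cal); print(w)
overlay(im,"wrist",cal,w[:2],b[:2],(240,80,370,205),5,"pics/w1o.png")
E
```

```text
(np.float64(313.0), np.float64(159.5)) (np.int32(51), np.int32(50), np.int32(1967)) [ 0.52694145 -0.02189137  0.131     ]
[ 0.52055011 -0.03674788  0.07      ]
```

View pics/w1o.png

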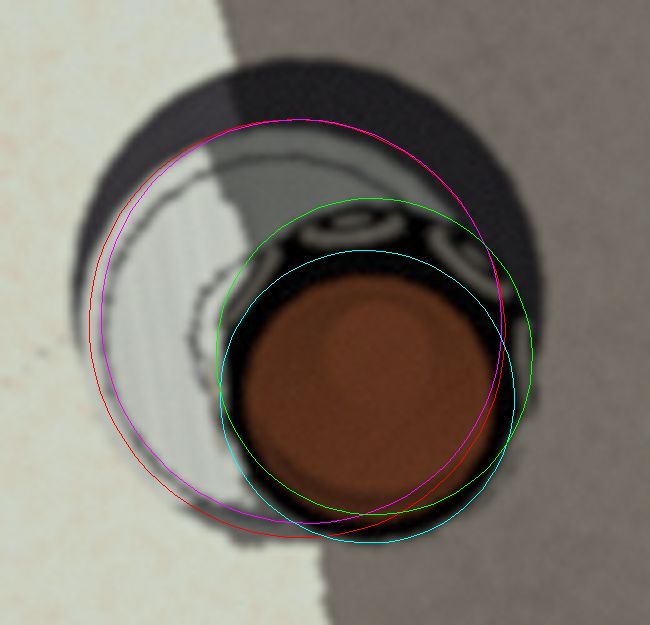

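```bash
python3 -m creep '{"jaw":[0,0,0,0,0],"offset":[[0,0,0],[0,0,0],[0,0,0],[0,0,0],[0,0,0]],"yaw":[-1,-1,-1,-1,-1]}'
python3 - <<'E'
from h import *
s=env.get_state(); R=cv2.Rodrigues(s["orientation"])[0]; print(s["qpos"].round(3)); print("x dir deg",np.degrees(np.arctan2(R[1,0],R[0,0])))
E
```

```text
clock: 3.0
eef_pos: [0.5622, -0.0216, 0.2318]
orientation: [-0.376, 3.118, -0.0]
ft_force: [-1.1, -0.2, -0.2]
gripper_width: -0.0005
gripper_force: 0.0
[-0.188  0.28   0.052  1.343  0.    -0.427]
x dir deg -166.25261831922336
```

```bash
python3 -m creep '{"jaw":[0,0,0,0,0],"offset":[[0,0,0],[0,0,0],[0,0,0],[0,0,0],[0,0,0]],"yaw":[-1,-1,-1,-1,-1]}'
python3 -m creep '{"jaw":[0,0,0,0,0],"offset":[[0,0,0],[0,0,0],[0,0,0],[0,0,0],[-0.9,0.5,0]],"yaw":[-1,-1,-1,-0.8,0]}'
python3 -m creep '{"jaw":[0,0,0,0,0],"offset":[[0,0,0],[0,0,0],[0,0,0],[0,0,0],[0,0,0]],"yaw":[0,0,0,0,0]}'
python3 - <<'E'
from h import *
cal=env.calibration("wrist"); np.save("w2.npy",cal["pose"])
im=env.read_camera("wrist"); cv2.imwrite("pics/w2.png",im[:,:,::-1]); s=env.get_state(); R=cv2.Rodrigues(s["orientation"])[0]; print(s["eef_pos"],R.round(3).tolist(),s["qpos"].round(3))
px=proj("wrist",[.527,-.022,.131],cal); print(px)
px,sz,b=copper(im,"wrist",.131,cal,px); print(px,sz,b)
w=np.array([.5206,-.0367]); q=proj("wrist",[*w,.07],cal); print(q)
x,y=int(q[0]),int(q[1]); overlay(im,"wrist",cal,w,b[:2],(x-65,max(0,y-60),x+65,y+60),5,"pics/w2o.png")
E
```

```text
clock: 3.62
eef_pos: [0.5622, -0.0216, 0.2318]
orientation: [-1.17, 2.915, -0.0]
ft_force: [0.3, 0.4, -0.3]
gripper_width: -0.0002
gripper_force: 0.0
clock: 4.25
eef_pos: [0.5571, 0.0377, 0.2314]
orientation: [-1.714, 2.633, -0.001]
ft_force: [1.0, 0.4, 0.6]
gripper_width: 0.0002
gripper_force: 0.0
clock: 4.88
eef_pos: [0.5572, 0.0381, 0.2312]
orientation: [1.716, -2.632, -0.0]
ft_force: [-0.1, -0.8, -0.4]
gripper_width: 0.0003
gripper_force: 0.0
[0.55714191 0.03819914 0.23121087] [[-0.403, -0.915, -0.0], [-0.915, 0.403, -0.0], [0.0, 0.0, -1.0]] [-0.082  0.273  0.042  1.339 -0.    -1.237]
(np.float64(326.13320053386883), np.float64(117.84493406311522))
(np.float64(324.0), np.float64(116.5)) (np.int32(53), np.int32(56), np.int32(2317)) [ 0.52812563 -0.02361224  0.131     ]
(np.float64(325.52022653099095), np.float64(97.73729172254205))
```

View pics/w2o.png

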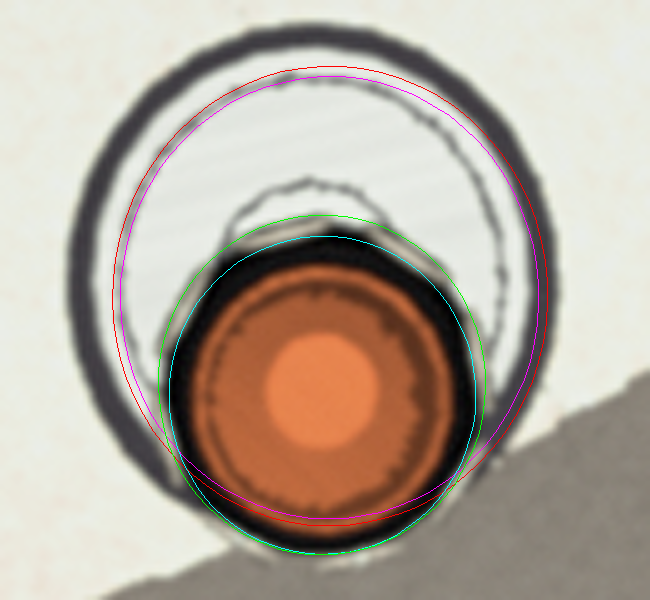

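The disc is now clear. It spans crop columns 93–530 with its top at row 47, so its centre is about 4 px up and left of my guess. The bowl overlay fits. I'll fit the disc edge numerically.

```bash
cat >> h.py <<'E'
from scipy.optimize import least_squares
from scipy.ndimage import map_coordinates
def fitwheel(im,cal,w0,angs,name="wrist",z=.07,r=.042):
    """fit disc outer edge (bright->dark) for model angles angs (world, rad)"""
    g=cv2.GaussianBlur(cv2.cvtColor(im,cv2.COLOR_RGB2GRAY),(3,3),0).astype(float); w=np.array(w0,float)
    for it in range(3):
        P=[]
        rr=np.arange(.0385,.0475,.00025) if it else np.arange(.036,.050,.00025)
        for a in angs:
            L=np.array([proj(name,[w[0]+q*np.cos(a),w[1]+q*np.sin(a),z],cal) for q in rr])
            v=map_coordinates(g,[L[:,1],L[:,0]],order=1); d=np.gradient(v); k=np.argmin(d)
            if d[k]<-3: P.append(w+rr[k]*np.array([np.cos(a),np.sin(a)]))
        P=np.array(P); s=least_squares(lambda c:np.hypot(*(P-c[:2]).T)-r,w,loss="soft_l1",f_scale=.0007); w=s.x
    res=np.hypot(*(P-w).T)-r
    return w,len(P),np.sqrt(np.median(res**2))
E
python3 - <<'E'
from h import *
im=cv2.imread("pics/w2.png")[:,:,::-1].copy(); cal=env.calibration("wrist"); cal["pose"]=np.load("w2.npy")
w0=hit("wrist",325.5-4,97.7-5,.07,cal)[:2]; print(w0)
push=np.arctan2(-.915,-.403)
for span in (95,75,60):
    print(span,fitwheel(im,cal,w0,push+np.radians(np.arange(-span,span+1,5))))
w=fitwheel(im,cal,w0,push+np.radians(np.arange(-95,96,5)))[0]
b=np.array([.5281,-.0236]); d=w-b; print(d,np.hypot(*d),np.degrees(np.arctan2(d[1],d[0]))%360, np.degrees(push)%360)
E
```

```text
[ 0.5222966  -0.04245933]
95 (array([ 0.52271062, -0.04081014]), 39, np.float64(0.00023415092702152446))
75 (array([ 0.52271667, -0.04080397]), 31, np.float64(0.00019947964357466819))
60 (array([ 0.52273303, -0.04081621]), 25, np.float64(0.00022538089213213625))
[-0.00538938 -0.01721014] 0.018034255485682472 252.6119686401259 246.22952419141916
```

```bash
python3 -m creep '{"jaw":[0,0,0,0,0],"offset":[[0,0,0],[0,0.155,0],[0,0,0.5],[0,0,0.5],[0,0,0.5]],"yaw":[-1,0,0,0,0]}'
python3 -m creep '{"jaw":[0,0,0,0,0],"offset":[[0,0,0.5],[0,0,0.52],[0,0,0],[0,0,0],[0,0,0]],"yaw":[0,0,0,0,0]}'
python3 - <<'E'
from h import *
cal=env.calibration("wrist"); np.save("w3.npy",cal["pose"])
im=env.read_camera("wrist"); cv2.imwrite("pics/w3.png",im[:,:,::-1]); s=env.get_state(); R=cv2.Rodrigues(s["orientation"])[0]
w=np.array([.5227,-.0408]); px,sz,b=copper(im,"wrist",.131,cal,proj("wrist",[.528,-.0236,.131],cal)); print(px,sz,b)
push=np.arctan2(R[1,0],R[0,0]); print(np.degrees(push)); print("wheel",fitwheel(im,cal,w,push+np.radians(np.arange(-75,76,5))))
T=lambda p:R[:2,:2].T@(np.array(p)-s["eef_pos"][:2])
print(s["eef_pos"],"bowl in tool",T([.5281,-.0236]),T(b[:2]),"wheel",T(w))
E
```

```text
clock: 5.55
eef_pos: [0.5476, 0.0416, 0.1406]
orientation: [-1.849, 2.54, -0.0]
ft_force: [0.5, 0.3, 0.0]
gripper_width: -0.0001
gripper_force: 0.0
clock: 6.18
eef_pos: [0.549, 0.0415, 0.0815]
orientation: [-1.851, 2.537, -0.002]
ft_force: [-0.1, 0.3, 0.0]
gripper_width: 0.0001
gripper_force: 0.0
(np.float64(319.5), np.float64(133.0)) (np.int32(132), np.int32(135), np.int32(13906)) [ 0.52777073 -0.02450233  0.131     ]
-107.76845080930116
wheel (array([ 0.52364563, -0.03432156]), 27, np.float64(0.001371075457881836))
[0.54885917 0.0414785  0.08134823] bowl in tool [ 6.83091900e-02 -9.12291264e-05] [ 6.92689615e-02 -5.30350581e-05] wheel [ 0.08633663 -0.00019778]
```

View pics/w3.png

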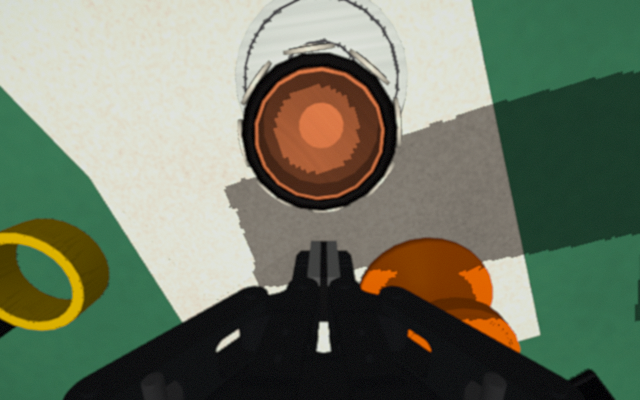

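The bowl's mouth is at (320,133) and the fingertips at (323,245), in line with the disc and aligned for the push. Advancing slowly.

```bash
cat > m.py <<'E'
from h import *
cal=env.calibration("wrist"); im=env.read_camera("wrist"); s=env.get_state(); R=cv2.Rodrigues(s["orientation"])[0]
w=np.array([.5227,-.0408]); px,sz,b=copper(im,"wrist",.131,cal,(320,133))
T=lambda p:R[:2,:2].T@(np.array(p)-s["eef_pos"][:2])
print(sz,"bowl in tool",T(b[:2]).round(4),"wheel in tool",T(w).round(4),"err",(T(w)-T(b[:2])).round(4), s["ft_force"].round(1))
E
python3 -m creep '{"jaw":[0,0,0,0,0],"offset":[[0.08,0,0],[0.08,0,0],[0.08,0,0],[0.07,0,0],[0.05,0,0]],"yaw":[0,0,0,0,0]}'
python3 m.py
python3 -m creep '{"jaw":[0,0,0,0,0],"offset":[[0.04,0,0],[0.04,0,0],[0.03,0,0],[0.03,0,0],[0.03,0,0]],"yaw":[0,0,0,0,0]}'
python3 m.py
```

```text
clock: 6.85
eef_pos: [0.5415, 0.0206, 0.0801]
orientation: [1.852, -2.538, -0.0]
ft_force: [-0.3, -1.2, -1.0]
gripper_width: -0.0002
gripper_force: 0.0
(np.int32(124), np.int32(119), np.int32(11570)) bowl in tool [ 0.0469 -0.0008] wheel in tool [ 0.064  -0.0008] err [0.0171 0.    ] [-0.5  0.  -0. ]
clock: 7.52
eef_pos: [0.5385, 0.0112, 0.0801]
orientation: [-1.852, 2.537, 0.0]
ft_force: [0.4, 0.7, -0.2]
gripper_width: -0.0002
gripper_force: 0.4
(np.int32(123), np.int32(115), np.int32(11088)) bowl in tool [ 0.0424 -0.0013] wheel in tool [ 0.0541 -0.0008] err [0.0117 0.0005] [0.4 0.3 0.3]
```

```bash

python3 -m creep '{"jaw":[0,0,0,0,0],"offset":[[0.03,0,0],[0.03,0,0],[0.03,0,0],[0.03,0,0],[0,0,0]],"yaw":[0,0,0,0,0]}'
python3 m.py
python3 - <<'E'
from h import *
im=env.read_camera("wrist"); cv2.imwrite("pics/w4.png",im[:,:,::-1])
E
```

```text
clock: 8.2
eef_pos: [0.5363, 0.0042, 0.0801]
orientation: [1.852, -2.538, 0.0]
ft_force: [-0.7, 0.6, -0.5]
gripper_width: 0.0003
gripper_force: 0.1
(np.int32(123), np.int32(116), np.int32(11091)) bowl in tool [ 0.0425 -0.0023] wheel in tool [ 0.0471 -0.0008] err [0.0046 0.0015] [ 0.1 -0.3  1.2]
```

View pics/w4.png

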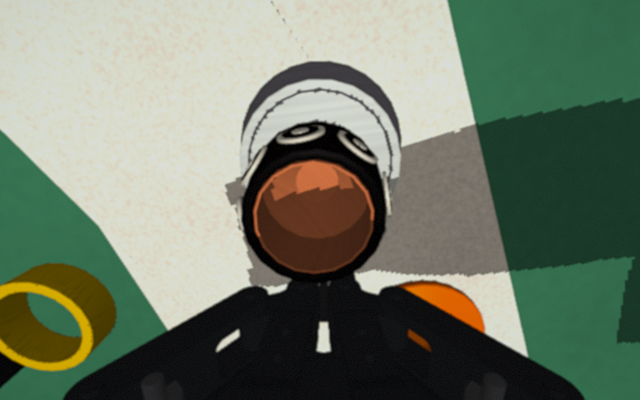

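The mouth is complete at (314,216) and the bowl is upright against the fingers, with about 4.6 mm to go. I'll finish the push, back off and check.

```bash

python3 -m creep '{"jaw":[0,0,0,0,0],"offset":[[0.025,0,0],[0.025,0,0],[0.025,0,0],[0,0,0],[0,0,0]],"yaw":[0,0,0,0,0]}'
python3 m.py
python3 -m creep '{"jaw":[0,0,0,0,0],"offset":[[-0.1,0,0],[-0.2,0,0],[-0.3,0,0],[0,0,-0.8],[0,0,-0.8]],"yaw":[0,0,0,0,0]}'
python3 -m creep '{"jaw":[0,0,0,0,0],"offset":[[0,0,-0.9],[0,0,0],[0,0,0],[0,0,0],[0,0,0]],"yaw":[0,0,0,0,0]}'
cat > c.py <<'E'
from h import *
import sys
cal=env.calibration("wrist"); im=env.read_camera("wrist"); s=env.get_state(); R=cv2.Rodrigues(s["orientation"])[0]
px,sz,b=copper(im,"wrist",.131,cal,proj("wrist",[.5227,-.0408,.131],cal)); b=b[:2]
p=np.arctan2(R[1,0],R[0,0]); f=fitwheel(im,cal,[.5227,-.0408],p+np.radians(np.arange(-75,76,5))); w=f[0]
d=w-b; print(s["eef_pos"],px,sz,b,f,"err mm",(d*1e3).round(1),"in tool",(R[:2,:2].T@d*1e3).round(1))
print("tool: bowl",R[:2,:2].T@(b-s["eef_pos"][:2]))
x,y=map(int,proj("wrist",[*w,.07],cal)); overlay(im,"wrist",cal,w,b,(x-65,max(0,y-60),x+65,y+60),5,sys.argv[1])
E
python3 c.py pics/w5o.png
```

```text
clock: 8.93
eef_pos: [0.535, -0.0, 0.0801]
orientation: [1.852, -2.537, 0.0]
ft_force: [-0.0, 0.5, -0.2]
gripper_width: 0.0002
gripper_force: 0.1
(np.int32(123), np.int32(116), np.int32(11075)) bowl in tool [ 0.0424 -0.003 ] wheel in tool [ 0.0426 -0.0008] err [0.0002 0.0022] [ 0.4 -0.7  1. ]
clock: 9.6
eef_pos: [0.5459, 0.0358, 0.1769]
orientation: [1.853, -2.536, -0.002]
ft_force: [0.3, 0.4, 0.8]
gripper_width: 0.0003
gripper_force: 0.0
clock: 10.22
eef_pos: [0.5456, 0.0345, 0.229]
orientation: [1.851, -2.536, -0.002]
ft_force: [-0.6, -0.0, 0.3]
gripper_width: -0.0001
gripper_force: 0.0
[0.54569227 0.03445581 0.22921099] (np.float64(317.5), np.float64(104.0)) (np.int32(54), np.int32(57), np.int32(2443)) [ 0.52503427 -0.04021554] (array([ 0.52268972, -0.04079529]), 31, np.float64(7.120237235570814e-06)) err mm [-2.3 -0.6] in tool [1.3 2.1]
tool: bowl [ 0.0774147  -0.00308658]
```

View pics/w5o.png

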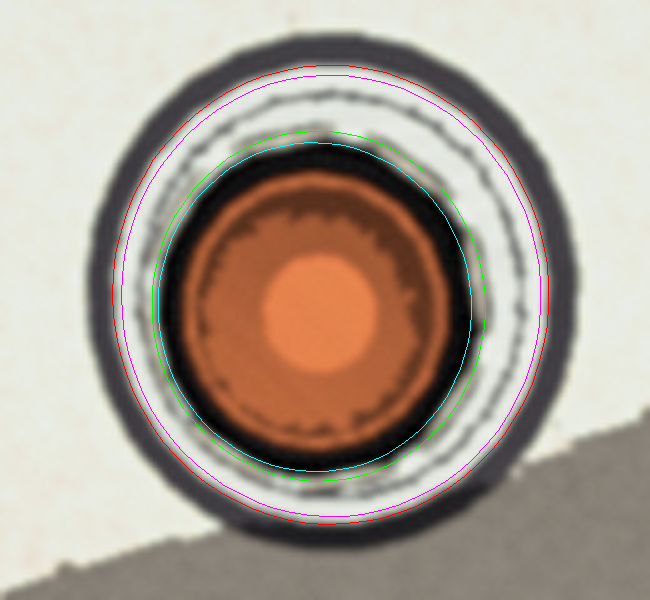

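The overlay fits both disc and bowl: the bowl stands upright, 2.4 mm from the wheel centre, with disc showing all round. The arm is clear, so I'm handing in.

```bash
python3 -c "
from station import env
print(env.finish_job())"
```

```text
the job is handed in; nothing more can be done
None
```

I pushed the bowl to about 2.4 mm from the wheel centre by the wrist camera (limit 5 mm) and handed it in standing upright with the arm clear; the hand-in returned no verdict.

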